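# Set the handpiece drive to its high range and start it

### The arm

A 6-joint arm with a two-finger parallel gripper is mounted at the origin on a cart in front of the work surface, level with it; the furniture and walls round the work are solid. World frame = base frame: x ahead of the robot, y to its left, z up, the work surface at z = 0. Lengths are in m, angles in degrees, forces in N, time in s.
With the tool pointing down it reaches from about 0.375 to 0.9 m from the base axis. Payload 3.1 kg.
Tool frame: the origin (TCP) lies at the very end of the fingers, on their centre line; the grasp point (between the pads) lies 19 mm behind it; z points along the fingers, y is the line along which they close (so a half turn about z gives the same grasp; the last joint's range is limited). The gripper opens to 87 mm and grips with 3 to 60 N. Pads are 19 mm wide; open, the fingers measure 117 mm over their backs; the gripper's body (75 mm by 190 mm) begins 51 mm behind the grasp point.
Start: joints at [-73.94, 30.224, 82.088, -0, 67.689, -10.227], TCP at [0.277, -0.56, 0.223] pointing down, gripper open.
Joint ranges: [-176.69, 176.69], [-43.24, 126.21], [12.49, 139.97], [-82, 262], [0, 151.66], [-163.58, 163.58]. Speed limits (degrees/s): [159.86, 159.86, 180, 180, 180, 180].

### API

Orientations are given as a 3x3 rotation matrix whose columns are the frame's x, y, z axes.
In Python, from rig import bot, imaging gives the robot as it stands.
- The arm moves only by the tool drive_tool, never from a script. Its argument "deltas" is text: rows parted by semicolons, each of 5 numbers parted by spaces: the finger opening in mm, from 0 to 87, then the shift along the world's x, y, z in mm, then the turn about the world's z in rad. In form: jaw dx dy dz twist; .... A call has 1 to 12 rows; each row is the pose to reach, as a shift and turn from the pose commanded when the call began; what a row does not reach only later rows make up. A row lasts 1/10 s, in which the tool goes at most 50 mm and 8.59 degrees, less where a joint would pass 70% of its speed; a pose out of reach is approached as far as the arm can. A call with a gripper value outside its range is refused whole. The fingers move at their own pace and stop on an object; the grip force is fixed at half the most. Time passes only in rows, so rows that repeat a pose let the fingers close. It gives the time, the measured TCP pose, the force, the opening and the grip force at its end, in the units of the state.
- bot.read_state(): the state, without advancing time (a new reading comes with each control period).
- imaging.capture(name): name is "scene" or "top" or "wrist"; returns the picture (384x512x3 uint8, red, green, blue); there is no depth.
- imaging.camera_model(name): a dict with "fx", "fy", "cx", "cy" (pixels), "T" (4x4, takes a point from camera to world coordinates). Camera axes: x right, y down, z forward; pixel columns grow to the right and rows downward; lengths in m; the calibration is good to about 2 mm. A picture is of the moment at which its call begins: read the wrist's pose just before it. camera_model takes no time and is no camera call; for the wrist camera it gives the pose at the moment of the call.
- bot.hand_in(): hands the job in; it is judged then, once.
The state is a dict: "time_s": time; "joint_positions": joint angles; "qvel": joint speeds; "tau": joint torques, N m; "position": TCP position; "tcp_rot": TCP orientation; "force": force on the tool from outside, world axes, zero at the start; "moment": the same for the moment, N m; "opening": opening from 0.0 (shut) to 1.0 (fully open); "grasp_force": force on a finger pad.
Only numpy, scipy, OpenCV 4.12 (cv2) and the standard library are available. Lean on these libraries where they do the work, as an engineer would, in place of code of your own. Each camera call takes 0.05 s, during which the arm holds its last target. There are 200 camera calls.

### The job

Get the handpiece drive running in its high range: push the black lever on the blue control unit out of its off position, past the notch in the middle, all the way to the stop at the two-bar mark, and only then press the green start button down and let it come up again. Push the lever with the outside or tips of the fingers, do not pinch it; do not press the red button, and leave the small things round the unit where they stand.

Things in the scene. Friction and masses are not known exactly. Their poses are not given: they have to be found in the camera images.
- control_unit: fixed blue box, grey top, 130 (x) x 210 (y) x 60 mm high; origin: centre of its underside; x points away from the robot at yaw 0, y along the lever's slot from the white ring (off) past one bar to two bars. Slot at x = +32 mm; lever centre from y = -35 (off) through 0 (notch) to +35 mm (second stop). Green button at x -38, y +52, red at x -38, y -52 mm
- range_lever (a joint): travel of the lever along the unit's +y, in m: 0 off, 0.035 first detent (middle notch, 3 mm of play either way), 0.070 second stop (hard end of the slot). Slides without tilting. A sprung roller holds it in off (starts within 3 mm of it) and in the notch: leaving either takes a push of about 7 N; past half-way (0.018, 0.053) it snaps on to the next place and stays there
- lever_grip (a point): the lever's upright round black grip, 16 mm in diameter, from 64 to 100 mm above the bench; this point lies on its axis 82 mm above the bench and moves with it
- second_stop (a point): fixed point of the unit where lever_grip lies when the lever is at its second stop; axes as the unit's
- start_button (a joint): travel of the green button in m: 0 = up, 0.006 = fully down; a spring brings it up again; fully down takes 5 N
- start_button_top (a point): centre of the top face of the green button, 28 mm in diameter, pressed straight down; 82 mm above the bench, 10 mm proud of its black collar (44 mm in diameter)
- stop_button (a joint): travel of the red button, like the green one; to be left alone
- stop_button_top (a point): centre of the top face of the red button, 28 mm in diameter
- film_can: loose black film can, 34 mm in diameter, 48 mm high, standing near the unit's +y end; origin at the centre of its underside
- loupe: loose black loupe, 34 mm in diameter, 28 mm high, near the unit's -y end; origin at the centre of its underside
- alu_lid: loose aluminium lid, 44 mm in diameter, 13 mm high; origin at the centre of its underside
- eraser: loose white eraser, 18 x 42 x 11 mm; origin at the centre of its underside
- paste_pot: loose white pot with a tan lid, 65 mm in diameter, 29 mm high; origin at the centre of its underside
- glue_stick: loose white and green glue stick, 19 mm in diameter, standing 68 mm high; origin at the centre of its underside

How it is judged:
By the outcome, as a careful person would: the job done as asked, in the order asked, and still so for the second after the job is handed in, with the robot touching nothing.
It also fails if it takes over 35 s, if anything falls off the work surface, if the arm or the gripper's body presses on something with over 40 N, if the wrist force passes 120 N, or if a joint passes its speed limit or range.

## Working session

There is one attempt and no reset: what is moved stays moved. The work goes in short steps, Python scripts to look and compute and a tool call to move; the robot and the scene stay as the last step left them, time stands still between calls to the robot, and variables do not carry over. Pictures are saved under pics/ and viewed, at most 10 in all, crops included, and the job is handed in when it is done.

Besides the shell and the picture viewer there is one more tool, called as name(argument=value, ...), one argument or row to a line, values as JSON. drive_tool: Moves the arm, as the interface text tells. Its arguments: {"type":"object","properties":{"deltas":{"type":"string"}},"required":["deltas"]}

```bash
mkdir -p pics; python3 - <<'E'
from rig import bot, imaging
import cv2
for n in("scene","top"):
    im=imaging.capture(n); cv2.imwrite(f"pics/{n}0.png",im[:,:,::-1])
    m=imaging.camera_model(n); print(n,m["fx"],m["cx"],m["cy"]); print(m["T"])
s=bot.read_state(); print(s["time_s"],s["position"],s["tcp_rot"],s["force"])
E
```

```text
scene 460.97424964925034 252.41863422380464 187.42153807255
[[-0.66770372 -0.45883161  0.58621266 -0.1714797 ]
 [-0.7441855   0.39134731 -0.54132729  0.66151319]
 [ 0.01896532 -0.79769721 -0.60275989  0.81257464]
 [ 0.          0.          0.          1.        ]]
top 456.4513730609179 256.49681456835236 187.6570079950419
[[-0.02791358 -0.99548315  0.09074214  0.37157215]
 [-0.99954614  0.0288254   0.00875321 -0.01258661]
 [-0.01132935 -0.09045662 -0.99583595  1.60626003]
 [ 0.          0.          0.          1.        ]]
0.1 [ 0.27661605 -0.55969288  0.22165255] [[ 8.96570143e-01  4.42901409e-01 -5.66339155e-04]
 [ 4.42901633e-01 -8.96568122e-01  1.93570842e-03]
 [ 3.49566354e-04 -1.98633091e-03 -9.99997966e-01]] [-0.85729909 -0.07557703 -0.6295183 ]
```

View pics/top0.png

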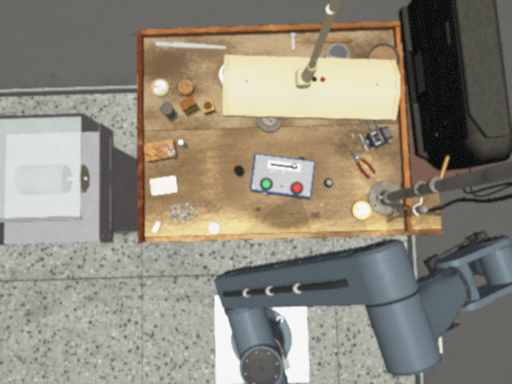

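View pics/scene0.png

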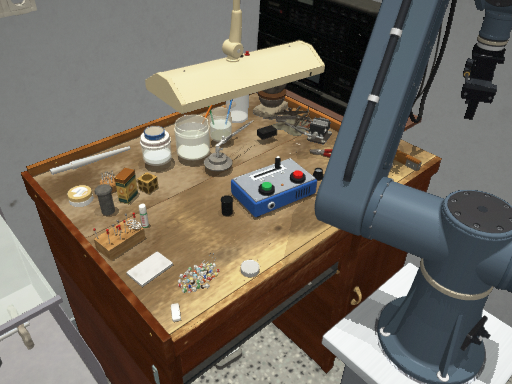

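```bash
cat > h.py <<'E'
import numpy as np, cv2
from rig import bot, imaging
def ray(m,u,v,z):
    T=np.array(m["T"]); d=T[:3,:3]@np.array([(u-m["cx"])/m["fx"],(v-m["cy"])/m["fy"],1]); o=T[:3,3]
    return (o+d*(z-o[2])/d[2])
def proj(m,p):
    T=np.array(m["T"]); q=T[:3,:3].T@(np.array(p)-T[:3,3]); return np.array([m["fx"]*q[0]/q[2]+m["cx"],m["fy"]*q[1]/q[2]+m["cy"]])
def blobs(im,box):
    x0,y0,x1,y1=box; c=im[y0:y1,x0:x1].astype(int); r,g,b=c[...,0],c[...,1],c[...,2]; o={}
    for n,k in(("green",(g>r+50)&(g>b+30)),("red",(r>g+90)&(r>b+90))):
        nn,l,s,ce=cv2.connectedComponentsWithStats(k.astype(np.uint8))
        if nn>1:
            i=1+s[1:,4].argmax(); o[n]=(ce[i]+[x0,y0],s[i,4])
    return o
E
python3 - <<'E'
from h import *
for n,box in(("top",(240,145,330,205)),("scene",(225,145,330,220))):
    im=cv2.imread(f"pics/{n}0.png")[:,:,::-1]; m=imaging.camera_model(n)
    b=blobs(im,box)
    for k,(c,a) in b.items(): print(n,k,c,a,ray(m,*c,.080))
    g,r=[ray(m,*b[k][0],.080) for k in("green","red")]
    d=(g-r)[:2]; y=d/np.hypot(*d); x=np.array([y[1],-y[0]]); c=(g+r)[:2]/2+.038*x
    print(np.hypot(*d),"unit",c,"yaw",np.degrees(np.arctan2(x[1],x[0])),"lever off",c+.032*x-.035*y,"stop",c+.032*x+.035*y)
    x0,y0,x1,y1=(140,20,410,245) if n=="top" else (200,120,350,225)
    k=3 if n=="top" else 5
    cv2.imwrite(f"pics/{n}1.png",cv2.resize(im[y0:y1,x0:x1],None,fx=k if n=="scene" else 2.9,fy=k if n=="scene" else 2.6,interpolation=cv2.INTER_CUBIC)[:,:,::-1])
E
```

```text
top green [265.86206897 183.5       ] 58 [ 0.52375505 -0.03101612  0.08      ]
top red [296.66666667 187.43859649] 57 [ 0.50748228 -0.13389447  0.08      ]
0.10415736767520885 unit [ 0.55315204 -0.08839213] yaw -8.988282859915616 lever off [ 0.57929095 -0.12796178] stop [ 0.59022722 -0.05882136]
scene green [266.36986301 185.56164384] 73 [ 0.52304381 -0.03004157  0.08      ]
scene red [297.53030303 173.71212121] 66 [ 0.50694386 -0.13276233  0.08      ]
0.10397481567932942 unit [ 0.55253551 -0.08728605] yaw -8.907788878379817 lever off [ 0.57872999 -0.12681894] stop [ 0.58956912 -0.05766322]
```

View pics/scene1.png

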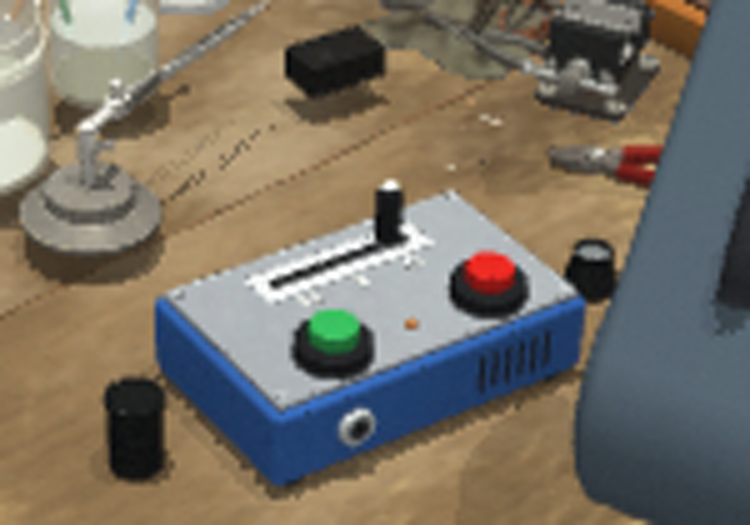

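View pics/top1.png

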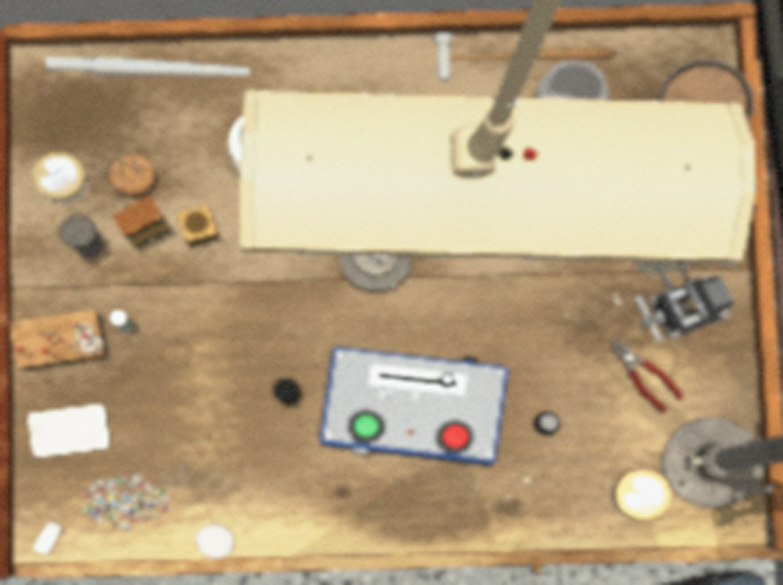

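```bash
python3 - <<'E'
from h import *
mt,ms=imaging.camera_model("top"),imaging.camera_model("scene")
def P(m):
    T=np.array(m["T"]);K=np.array([[m["fx"],0,m["cx"]],[0,m["fy"],m["cy"]],[0,0,1]]); return K@np.linalg.inv(T)[:3]
for a,b in(((222,115),(180,108)),((397,121),(325,70)),((222,55),(149,80))):
    X=cv2.triangulatePoints(P(mt),P(ms),np.array(a,float),np.array(b,float))[:,0]; X=X[:3]/X[3]; print(X,proj(mt,X),proj(ms,X))
print("TCP",proj(mt,[.277,-.56,.223]))
for p in((385,197),(440,192),(505,170)): print(p,[ray(mt,*p,z).round(2) for z in(0,.3,.6)])
for z in (0,.3,.6): print(proj(ms,ray(mt,385,197,z)))
E
```

```text
[0.71321292 0.09602514 0.27438163] [221.88046051 114.90567862] [180.17499553 108.02919501]
[ 0.68787502 -0.43096989  0.24166645] [396.61129257 120.53989217] [325.56728719  70.0613806 ]
[0.88714892 0.08469872 0.28742914] [224.06796594  56.47207865] [146.32104258  79.47648944]
TCP [445.7111943  255.74713552]
(385, 197) [array([ 0.47, -0.45,  0.  ]), array([ 0.45, -0.37,  0.3 ]), array([ 0.43, -0.29,  0.6 ])]
(440, 192) [array([ 0.48, -0.64,  0.  ]), array([ 0.46, -0.53,  0.3 ]), array([ 0.44, -0.41,  0.6 ])]
(505, 170) [array([ 0.56, -0.88,  0.  ]), array([ 0.52, -0.71,  0.3 ]), array([ 0.49, -0.55,  0.6 ])]
[372.22596703 161.77569064]
[379.27363558  82.49493394]
[389.65954709 -34.33844389]
```

drive_tool(
  deltas="0 -20 40 10 -0.1; 0 -40 80 20 -0.2; 0 -60 120 20 -0.3; 0 -80 165 20 -0.4; 0 -55 200 20 -0.5; 0 -25 235 20 -0.6; 0 5 270 20 -0.614; 0 35 305 20 -0.614; 0 65 340 20 -0.614; 0 90 360 20 -0.614; 0 90 360 20 -0.614; 0 90 360 20 -0.614",
)

```text
time_s: 1.3
position: [0.3668, -0.1998, 0.2423]
tcp_rot: [[0.988, -0.152, -0.001], [-0.152, -0.988, 0.0], [-0.001, 0.0, -1.0]]
force: [0.5, 0.3, -0.0]
opening: 0.035
grasp_force: 0.0
```

```bash
python3 - <<'E'
from h import *
s=bot.read_state(); m=imaging.camera_model("wrist"); print(s["time_s"],s["position"],s["tcp_rot"],s["force"],s["opening"],s["joint_positions"]); print(m["T"])
E
```

```text
1.3 [ 0.36684312 -0.1997854   0.24234269] [[ 9.88361770e-01 -1.52119710e-01 -7.77684683e-04]
 [-1.52119707e-01 -9.88362075e-01  6.34558777e-05]
 [-7.78286936e-04  5.55838028e-05 -9.99999696e-01]] [ 0.50855845  0.26921131 -0.04396361] 0.03539737111302064 [-4.39618685e+01  1.24730356e+01  1.08728843e+02 -3.30905544e-02
  5.88327224e+01  5.48050538e+01]
[[-1.52903874e-01 -9.56044088e-01 -2.50200134e-01  4.35715936e-01]
 [-9.88240998e-01  1.48016235e-01  3.83526187e-02 -2.09704237e-01]
 [ 3.66887588e-04  2.53122294e-01 -9.67434220e-01  4.05395817e-01]
 [ 0.00000000e+00  0.00000000e+00  0.00000000e+00  1.00000000e+00]]
```

drive_tool(
  deltas="0 0 0 0 0.14; 0 0 0 0 0.28; 0 0 0 0 0.42; 0 10 0 0 0.56; 0 20 0 0 0.7; 0 30 0 -10 0.84; 0 40 0 -20 0.98; 0 50 0 -30 1.12; 0 60 0 -40 1.26; 0 70 0 -50 1.4; 0 80 0 -50 1.54; 0 90 0 -50 1.68",
)

```text
time_s: 2.5
position: [0.4558, -0.2017, 0.1918]
tcp_rot: [[0.043, 0.999, -0.002], [0.999, -0.043, 0.001], [0.001, -0.002, -1.0]]
force: [-0.5, 0.6, 0.5]
opening: 0.007
grasp_force: 0.0
```

drive_tool(
  deltas="0 10 0 0 0.14; 0 20 5 0 0.28; 0 30 10 0 0.42; 0 40 15 0 0.56; 0 50 20 0 0.7; 0 60 25 -10 0.84; 0 70 28 -20 0.98; 0 80 28 -20 1.12; 0 90 28 -20 1.26; 0 100 28 -20 1.4; 0 115 28 -20 1.46; 0 115 28 -20 1.46",
)

```text
time_s: 3.7
position: [0.5727, -0.1746, 0.1724]
tcp_rot: [[-0.987, 0.158, 0.001], [0.158, 0.987, -0.001], [-0.001, -0.001, -1.0]]
force: [-0.2, -0.5, -0.3]
opening: 0.004
grasp_force: 0.0
```

```bash
python3 - <<'E'
from h import *
s=bot.read_state(); m=imaging.camera_model("wrist"); im=imaging.capture("wrist"); cv2.imwrite("pics/w1.png",im[:,:,::-1])
print(s["time_s"],s["position"],s["tcp_rot"],s["force"],s["opening"],s["joint_positions"])
for k,(c,a) in blobs(im,(0,0,512,384)).items(): print(k,c,a,ray(m,*c,.080))
print("lever top exp",proj(m,[.579,-.1275,.1]),"tcp",proj(m,s["position"]))
E
```

```text
3.7 [ 0.57265542 -0.1745553   0.17236294] [[-9.87410650e-01  1.58172005e-01  1.35070520e-03]
 [ 1.58170780e-01  9.87411294e-01 -9.70314396e-04]
 [-1.48717814e-03 -7.44456674e-04 -9.99998617e-01]] [-0.23761154 -0.48062478 -0.2689309 ] 0.003673550780852757 [-2.76303162e+01  3.16128506e+01  8.88886135e+01 -1.55256458e-02
  5.94041897e+01 -1.08521645e+02]
green [440.76504534  93.73784007] 1213 [ 0.52518299 -0.03042049  0.08      ]
red [296.56143498  93.13901345] 1115 [ 0.50812083 -0.13374477  0.08      ]
lever top exp [321.00247382 192.07324789] tcp [254.76035325 232.93394576]
```

View pics/w1.png

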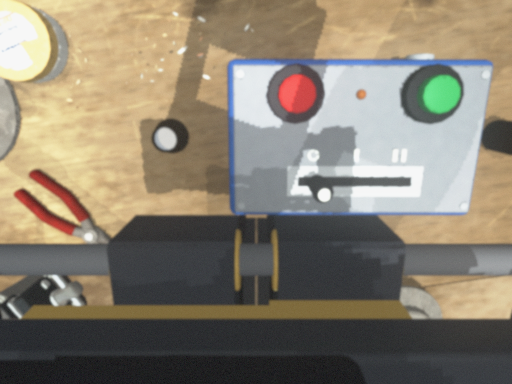

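drive_tool(
  deltas="0 0 0 -30 0; 0 0 0 -60 0; 0 0 0 -85 0; 0 0 0 -97 0; 0 0 0 -97 0; 0 1 8 -97 0; 0 3 18 -97 0; 0 3 20 -97 0; 0 3.5 22 -97 0; 0 4 24 -97 0; 0 4 24 -97 0",
)

```text
time_s: 4.85
position: [0.576, -0.1481, 0.0758]
tcp_rot: [[-0.988, 0.156, 0.0], [0.156, 0.988, -0.0], [-0.0, -0.0, -1.0]]
force: [0.2, -0.2, -0.5]
opening: 0.008
grasp_force: 0.0
```

drive_tool(
  deltas="0 0.5 3 0 0; 0 0.9 6 0 0; 0 1.4 9 0 0; 0 1.9 12 0 0; 0 2.4 15 0 0; 0 2.8 18 0 0; 0 3.3 21 0 0; 0 3.8 24 0 0; 0 4.2 27 0 0; 0 4.2 27 0 0",
)

```text
time_s: 5.85
position: [0.5799, -0.1203, 0.0755]
tcp_rot: [[-0.988, 0.155, -0.0], [0.155, 0.988, 0.001], [0.0, 0.001, -1.0]]
force: [-0.5, -0.2, 0.4]
opening: 0.005
grasp_force: 0.0
```

```bash
cat > look.py <<'E'
import sys
from h import *
n=sys.argv[1]; s=bot.read_state(); m=imaging.camera_model("wrist"); im=imaging.capture("wrist"); cv2.imwrite(f"pics/{n}.png",im[:,:,::-1])
print(s["time_s"],s["position"],s["force"],"stop at",proj(m,[.5905,-.058,.1]),proj(m,[.5795,-.1275,.1]))
E
python3 look.py w2
```

```text
5.85 [ 0.57994793 -0.12028558  0.07547382] [-0.50546884 -0.22865576  0.42029005] stop at [396.07839439 255.79883773] [238.49950884 255.80890987]
```

View pics/w2.png

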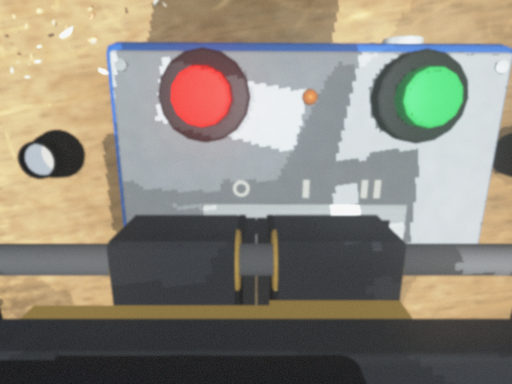

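drive_tool(
  deltas="0 0.5 3 0 0; 0 0.9 6 0 0; 0 1.4 9 0 0; 0 1.9 12 0 0; 0 2.1 13.5 0 0; 0 2.4 15 0 0",
)

```text
time_s: 6.5
position: [0.5823, -0.1073, 0.0756]
tcp_rot: [[-0.988, 0.155, -0.0], [0.155, 0.988, -0.002], [0.0, -0.002, -1.0]]
force: [-1.7, -7.3, -0.1]
opening: 0.005
grasp_force: 3.2
```

drive_tool(
  deltas="0 0.5 3 0 0; 0 0.9 6 0 0; 0 1.4 9 0 0; 0 1.9 12 0 0; 0 2.4 15 0 0; 0 2.8 18 0 0; 0 3.1 20 0 0; 0 3.4 22 0 0; 0 3.4 22 0 0",
)

```text
time_s: 7.4
position: [0.5859, -0.0838, 0.0755]
tcp_rot: [[-0.988, 0.156, -0.0], [0.156, 0.988, 0.0], [0.0, 0.0, -1.0]]
force: [-0.3, 0.2, 0.7]
opening: 0.003
grasp_force: 0.0
```

drive_tool(
  deltas="0 0.2 1 0 0; 0 0.3 2 0 0; 0 0.5 3 0 0; 0 0.5 3 0 0",
)

```text
time_s: 7.8
position: [0.5863, -0.0813, 0.0755]
tcp_rot: [[-0.988, 0.156, -0.0], [0.156, 0.988, 0.0], [0.0, 0.0, -1.0]]
force: [-0.0, 0.2, -0.5]
opening: 0.006
grasp_force: 0.0
```

drive_tool(
  deltas="0 0.2 1 0 0; 0 0.3 2 0 0; 0 0.5 3 0 0; 0 0.5 3 0 0",
)

```text
time_s: 8.2
position: [0.5868, -0.0782, 0.0755]
tcp_rot: [[-0.988, 0.156, -0.0], [0.156, 0.988, 0.0], [0.0, 0.0, -1.0]]
force: [0.3, 0.2, 0.2]
opening: 0.009
grasp_force: 0.0
```

drive_tool(
  deltas="0 0.2 1 0 0; 0 0.3 2 0 0; 0 0.5 3 0 0; 0 0.5 3 0 0",
)

```text
time_s: 8.6
position: [0.5872, -0.0761, 0.0756]
tcp_rot: [[-0.988, 0.156, -0.0], [0.156, 0.988, -0.001], [-0.0, -0.001, -1.0]]
force: [-1.7, -4.3, 0.3]
opening: 0.007
grasp_force: 1.9
```

drive_tool(
  deltas="0 0.2 1 0 0; 0 0.3 2 0 0; 0 0.3 2 0 0",
)

```text
time_s: 8.9
position: [0.5873, -0.0759, 0.0756]
tcp_rot: [[-0.988, 0.155, -0.001], [0.155, 0.988, -0.004], [0.0, -0.004, -1.0]]
force: [-2.8, -9.4, -0.1]
opening: 0.002
grasp_force: 4.8
```

drive_tool(
  deltas="0 -1 -6 0 0; 0 -2 -12 0 0; 0 -2 -12 30 0; 0 -2 -12 50 0; 0 -2 -12 50 0; 0 -20 4 50 0; 0 -40 20 50 0; 0 -63 43 50 0; 0 -63 43 50 0; 0 -63 43 50 0",
)

```text
time_s: 9.9
position: [0.5242, -0.0297, 0.125]
tcp_rot: [[-0.988, 0.155, -0.001], [0.155, 0.988, 0.0], [0.001, 0.0, -1.0]]
force: [0.7, 1.0, -0.4]
opening: 0.008
grasp_force: 0.0
```

```bash
python3 look.py w3; python3 - <<'E'
from h import *
m=imaging.camera_model("wrist"); im=cv2.imread("pics/w3.png")[:,:,::-1]
print(proj(m,[.5243,-.0305,.082]))
im=imaging.capture("scene"); cv2.imwrite("pics/s3.png",cv2.resize(im[120:225,200:350],None,fx=5,fy=5,interpolation=cv2.INTER_CUBIC)[:,:,::-1])
E
```

```text
9.9 [ 0.52419371 -0.02973533  0.12499971] [ 0.67661403  1.02134054 -0.43331491] stop at [227.43745198 319.58879606] [117.36915705 319.55768476]
[254.6160998  205.02760469]
```

View pics/w3.png

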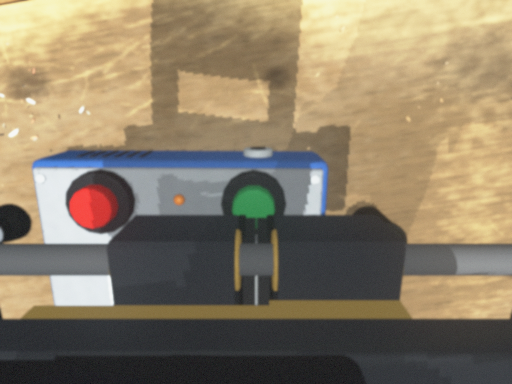

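View pics/s3.png

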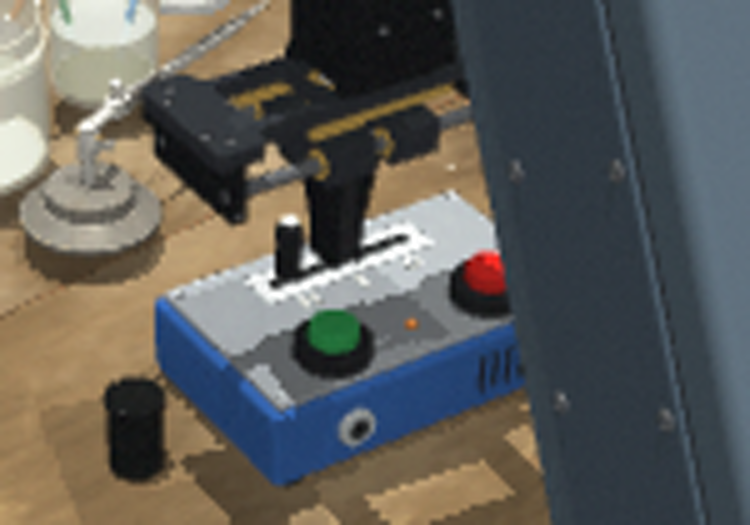

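drive_tool(
  deltas="0 0 0 -20 0; 0 0 0 -36 0; 0 0 0 -42 0; 0 0 0 -45 0; 0 0 0 -48 0; 0 0 0 -50 0; 0 0 0 -51 0; 0 0 0 -51 0; 0 0 0 -51 0",
)

```text
time_s: 10.9
position: [0.5249, -0.0309, 0.0763]
tcp_rot: [[-0.988, 0.156, 0.001], [0.156, 0.988, -0.001], [-0.002, -0.001, -1.0]]
force: [-2.6, -1.9, 10.8]
opening: 0.004
grasp_force: 5.5
```

drive_tool(
  deltas="0 0 0 -1 0; 0 0 0 -1 0; 0 0 0 6 0; 0 0 0 20 0; 0 0 0 50 0; 0 0 0 90 0; 0 -15 0 110 0; 0 -40 0 110 0; 0 -80 0 110 0; 0 -80 0 110 0; 0 -80 0 110 0",
)

```text
time_s: 12.0
position: [0.4446, -0.0303, 0.1851]
tcp_rot: [[-0.988, 0.157, 0.002], [0.157, 0.988, -0.0], [-0.002, 0.0, -1.0]]
force: [0.6, -0.1, 0.1]
opening: 0.007
grasp_force: 0.0
```

```bash
python3 - <<'E'
from h import *
s=bot.read_state(); print(s["time_s"],s["position"],s["force"])
a=imaging.capture("wrist"); im=imaging.capture("scene"); cv2.imwrite("pics/s4.png",np.hstack([cv2.resize(a,(400,300)),cv2.resize(im[130:225,210:337],(400,300),interpolation=cv2.INTER_CUBIC)])[:,:,::-1])
E
```

```text
12.0 [ 0.44457965 -0.03026887  0.18509715] [ 0.63765534 -0.11117963  0.12758491]
```

View pics/s4.png

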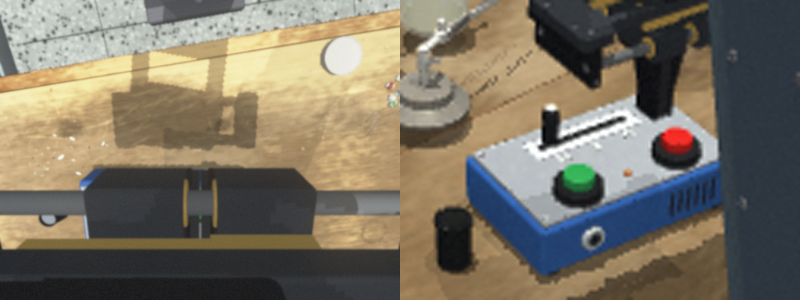

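The lever stands at the two-bar end, at (550,120) in the picture. The green button at (578,178) is up again, and the film can has not moved.

```bash
python3 -c "
from rig import bot
print(bot.hand_in())"
```

```text
the job is handed in; nothing more can be done
None
```

The lever is at its second stop (two bars), where it held against a push of about 10 N. After that I pressed the green button fully down and it came back up. The red button was not touched, and the job was handed in at about 12 s with the arm clear.

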